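# Release a valve block from its air coupler and lay it on its back

## Robot

A 6-joint arm with a two-finger parallel gripper is mounted at the origin on the work surface; the furniture and walls round the work are solid. World frame = base frame: x ahead of the robot, y to its left, z up, the work surface at z = 0. Lengths are in m, angles in rad, forces in N, time in s.
With the tool pointing down it reaches from about 0.25 to 0.775 m from the base axis. Payload 4 kg.
Tool frame: the origin (TCP) lies midway between the tips of the shut fingers; the grasp point (between the pads) lies 19 mm behind it; z points along the fingers, y is the line along which they close (so a half turn about z gives the same grasp; the last joint's range is limited). The gripper opens to 94 mm and grips with 3 to 60 N. Pads are 16 mm wide; open, the fingers measure 119 mm over their backs; the gripper's body (75 mm by 177 mm) begins 78 mm behind the grasp point.
Start: joints at [-1.245, 0.087, 1.371, -0, 1.684, -0.103], TCP at [0.229, -0.5, 0.206] pointing down, gripper open.
Joint ranges: [-3.1, 3.1], [-0.76, 2.03], [0.27, 2.55], [-1.08, 4.22], [0.17, 2.65], [-2.57, 2.57]. Speed limits (rad/s): [2.79, 2.79, 3.14, 3.14, 3.14, 3.14].

## Interface

Orientations are given as a unit quaternion [x, y, z, w].
In Python, from rig import sense, viewer, order gives the robot as it stands. The module is installed in compiled form; this text tells all that it offers.
- The arm moves only by the tool play_rows, never from a script. Its argument "deltas" is a list of rows, each a list of 5 numbers: the finger opening in cm, from 0 to 9.4, then the shift along the tool's x, y, z in cm, then the turn about the tool's z in degrees. In form: [[claw, tx, ty, tz, roll], ...]. A call has 1 to 12 rows; each row is the pose to reach, as a shift and turn from the pose commanded when the call began, along the tool's axes at that moment; what a row does not reach only later rows make up. A row lasts 1/12 s, in which the tool goes at most 41.7 mm and 7.16 degrees, less where a joint would pass 70% of its speed; a pose out of reach is approached as far as the arm can. A call with a gripper value outside its range is refused whole. The fingers move at their own pace and stop on an object; "newtons" is the grip in N (left out, the last holds). Time passes only in rows, so rows that repeat a pose let the fingers close. It gives the time, the measured TCP pose, the force, the opening and the grip force at its end, in the units of the state.
- sense(): the state, without advancing time (a new reading comes with each control period).
- viewer.grab_frame(name): name is "side" or "top" or "wrist"; returns (picture, depth): 420x560x3 uint8, red, green, blue; 420x560 float32, m along the optical axis (not along the pixel's ray), 0 where there is no reading.
- viewer.camera_params(name): a dict with "mtx" (3x3 intrinsics, pixels), "T" (4x4, takes a point from camera to world coordinates); the wrist camera has in their place "tool_from_camera" (4x4, takes a point from camera to tool coordinates, whose origin is the TCP and whose axes are the flange's). Camera axes: x right, y up, looking along -z (the intrinsics and any distortion apply to the point x, -y, -z); pixel columns grow to the right and rows downward; lengths in m; the calibration is good to about 2 mm. A picture is of the moment at which its call begins: read the wrist's pose just before it. camera_params takes no time and is no camera call.
- order.hand_in(): hands the job in; it is judged then, once.
The state is a dict: "t": time; "joint_positions": joint angles; "qvel": joint speeds; "effort": joint torques, N m; "tool_pos": TCP position; "tcp_rot": TCP orientation; "wrist_force": force on the tool from outside, world axes, zero at the start; "torque": the same for the moment, N m; "opening": opening from 0.0 (shut) to 1.0 (fully open); "finger_force": force on a finger pad.
Only numpy, scipy, OpenCV 4.12 (cv2) and the standard library are available. Lean on these libraries where they do the work, as an engineer would, in place of code of your own. Each camera call takes 0.05 s, during which the arm holds its last target. There are 200 camera calls.

## Task

First clear the landing pad: stand the black loupe upright on the stack of wipes. Then pull the coupler's sleeve straight back so that the blue valve block is kicked off, let go so that the sleeve springs fully home, and tip the block backwards over the fence so that it lies flat on its back on the pad, squarely, with its nipple pointing up. Leave the two vials and the swab tub standing where they are, and never let the loupe topple.

Things in the scene. Friction and masses are not known exactly. Their poses are not given: they have to be found in the camera images.
- station: Fixed docking station: aluminium plate 270 x 84 mm, 8 mm thick. Origin: plate centre, on the bench; x runs level from coupler to landing pad (the way the block is kicked off and tipped), y across, z up. In this frame (mm): blue bracket x -133 to -119, top z 74; coupler axis y 0, z 48; nut x -119 to -109; sleeve x -94 to -56; brass nose, radius 15, to x -30; block docked x -18 to 26.
- fence_edge (a point): Middle of the fence: the top edge, facing the block, of the step at station x 44 mm, 24 mm above the bench, 16 mm above the plate. Behind it (station +x), level with it, lies the black rubber landing pad with a steel strip along this edge: 91 mm long (x), 84 wide (y).
- sleeve (a joint): How far the sleeve is pulled back (along station -x), m: 0 home, 0.012 at its stop. Spring: 6 N at home, 11 N fully back; it returns when let go. Beyond about 0.007 the block is unlatched and a plunger in the nose (about 10 N) pushes it 18 mm, to the fence, its nipple then clear of the nose; the sleeve has to stay back for this, up to half a second.
- sleeve_grip (a point): Middle of the sleeve's knurled steel grip, on the coupler's axis; moves with the sleeve. The grip is a level cylinder, 29 mm in diameter, from 12 mm behind this point to 19 mm before it (along station x); behind it is a red collar, 36 mm in diameter and 7 mm long. Pinch it across from above.
- valve_block: Loose blue block 44 deep (x) x 50 wide (y) x 100 mm high (z), 0.3 to 0.6 kg, centre of mass in the middle. Origin: centre of its underside; axes as the station's while docked, origin then at station x 4, z 8 mm; kicked off, about x 22. Pushed at the top of its front (-x) face it pivots over the fence, falls beyond some 33 degrees, and lies with x down, origin about 46 mm above the bench.
- nipple_tip (a point): End of the block's brass nipple, 16 mm in diameter, which sticks out 26 mm from the middle of the block's front (-x) face, 40 mm above its underside. Docked, its last 14 mm are latched inside the coupler's nose; once the block lies on its back it points up.
- loupe: Loose black eye loupe, a round tub 43 mm in diameter and 37 mm high, 0.05 kg, standing upright on the landing pad. Origin: centre of its underside, z along its axis.
- wipes: Stack of white folded wipes, fixed, 85 (x) x 130 (y) x 14 mm high. Origin: centre of its underside; the top is 14 mm above it.
- vial_green: Loose standing vial, white with a green cap, 27 mm in diameter, 57 mm high, on the bench off one end of the station (either end). Origin: centre of its underside. Leave it alone.
- vial_amber: Loose standing vial, amber with a black cap, 27 mm in diameter, 57 mm high, on the bench off one end of the station (either end). Origin: centre of its underside. Leave it alone.
- swab_tub: Loose clear tub of cotton swabs, 62 mm in diameter, 86 mm high, at the back left. Origin: centre of its underside. Leave it alone.

How it is judged:
By the outcome, as a careful person would: the job done as asked, in the order asked, and still so for the second after the job is handed in, with the robot touching nothing.
It also fails if it takes over 64 s, if anything falls off the work surface, if the arm or the gripper's body presses on something with over 40 N, if the wrist force passes 120 N, or if a joint passes its speed limit or range.

## Working session

There is one attempt and no reset: what is moved stays moved. The work goes in short steps, Python scripts to look and compute and a tool call to move; the robot and the scene stay as the last step left them, time stands still between calls to the robot, and variables do not carry over. Pictures are saved under pics/ and viewed, at most 10 in all, crops included, and the job is handed in when it is done.

Besides the shell and the picture viewer there is one more tool, called by a JSON object that holds its "name" and its "arguments", one argument or row to a line. play_rows: Moves the arm, as the interface text tells. Its arguments: {"type":"object","properties":{"deltas":{"type":"array","items":{"type":"array","items":{"type":"number"}}},"newtons":{"type":"number"}},"required":["deltas"]}

```bash
mkdir -p pics
cat > h.py <<'E'
import numpy as np, cv2
from scipy.spatial.transform import Rotation as R
from rig import sense, viewer, order
def grab(name,fn=None):
    s=sense(); p,d=viewer.grab_frame(name); c=viewer.camera_params(name)
    if name=='wrist':
        T=np.eye(4);T[:3,:3]=R.from_quat(s['tcp_rot']).as_matrix();T[:3,3]=s['tool_pos'];T=T@c['tool_from_camera']
    else: T=c['T']
    K=c['mtx']
    if fn: cv2.imwrite('pics/'+fn+'.png',p[...,::-1]); np.savez('/tmp/'+fn,p=p,d=d,T=T,K=K)
    return p,d,T,K
def cloud(d,T,K):
    v,u=np.mgrid[:d.shape[0],:d.shape[1]]
    P=np.stack([(u-K[0,2])/K[0,0]*d,-(v-K[1,2])/K[1,1]*d,-d],-1)
    W=P@T[:3,:3].T+T[:3,3]; W[d==0]=np.nan
    return W
def load(fn):
    z=np.load('/tmp/'+fn+'.npz'); return z['p'],z['d'],z['T'],z['K']
def onplane(u,v,z,T,K):
    r=T[:3,:3]@np.array([(u-K[0,2])/K[0,0],-(v-K[1,2])/K[1,1],-1]); return T[:3,3]+r*(z-T[2,3])/r[2]
E
python3 - <<'E'
from h import *
for n in('top','side'):
    p,d,T,K=grab(n,n+'0'); print(n,T.round(3),K.round(1)); print(viewer.camera_params(n).keys())
s=sense();print(s)
print(viewer.camera_params('wrist'))
E
```

```text
top [[-0.007  0.997 -0.071  0.409]
 [-1.    -0.006  0.017 -0.102]
 [ 0.016  0.071  0.997  1.172]
 [ 0.     0.     0.     1.   ]] [[541.5   0.  276.6]
 [  0.  541.5 209.5]
 [  0.    0.    1. ]]
dict_keys(['mtx', 'T'])
side [[ 0.999 -0.01   0.045  0.517]
 [ 0.043  0.546 -0.837 -0.882]
 [-0.017  0.838  0.546  0.581]
 [ 0.     0.     0.     1.   ]] [[410.5   0.  280.2]
 [  0.  410.5 208. ]
 [  0.    0.    1. ]]
dict_keys(['mtx', 'T'])
{'t': 0.1, 'joint_positions': array([-1.24513113e+00,  8.78885004e-02,  1.37208631e+00, -1.16009161e-05,
        1.68358356e+00, -1.03082986e-01]), 'qvel': array([ 0.00101749, -0.00177024, -0.00488094,  0.00182123,  0.00054795,
       -0.00075182]), 'effort': array([ 2.11658749e-03, -3.41249621e+01, -3.03302801e+01,  7.19340867e-02,
        3.03840393e-02, -1.09975726e-04]), 'tool_pos': array([ 0.22849758, -0.49975561,  0.20442569]), 'tcp_rot': array([ 9.77109405e-01,  2.12735153e-01, -1.14886321e-04, -9.76137803e-04]), 'wrist_force': array([-0.05577855,  0.51655633,  0.40235358]), 'torque': array([-0.00843693, -0.03021703, -0.07204318]), 'finger_force': 0.0, 'opening': 1.0019268205015164}
{'mtx': array([[337.03433929,   0.        , 284.09564011],
       [  0.        , 337.03433929, 213.23524118],
       [  0.        ,   0.        ,   1.        ]]), 'tool_from_camera': array([[-4.75120786e-04,  9.70841298e-01,  2.39722650e-01,
         6.90279959e-02],
       [ 9.99999812e-01,  5.54445457e-04, -2.63462176e-04,
        -3.14104138e-04],
       [-3.88693095e-04,  2.39722480e-01, -9.70841378e-01,
        -1.80041854e-01],
       [ 0.00000000e+00,  0.00000000e+00,  0.00000000e+00,
         1.00000000e+00]])}
```

View pics/top0.png

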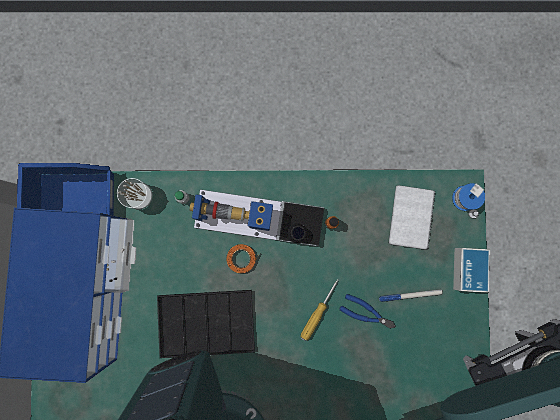

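View pics/side0.png

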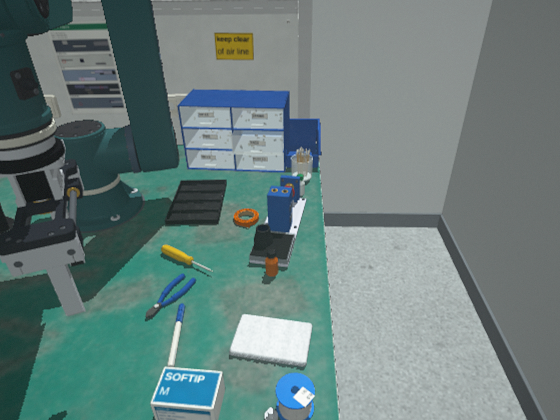

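The top view shows the station running from about (195,208) to (327,225), the loupe at (298,232) on the pad, the wipes at (412,217), the green vial at (182,197) and the amber vial at (334,223). The swab tub is at (133,193).

Run:
```python
from h import *
p,d,T,K=load('top0')
c=p[180:260,170:350]; c=cv2.resize(c,(792,352),interpolation=cv2.INTER_CUBIC)
c=np.clip(c.astype(float)*1.0,0,255); c=(255*(c/255)**0.6).astype(np.uint8)
c2=p[175:255,380:440]; c2=cv2.resize(c2,(180,240))
o=np.zeros((600,792,3),np.uint8);o[:352]=c;o[355:595,:180]=c2
cv2.imwrite('pics/crop.png',o[...,::-1])
W=cloud(d,T,K)
def show(name,m):
    q=W[m]; print(name,len(q),q.mean(0).round(4),q.min(0).round(3),q.max(0).round(3))
    if len(q)>10:
        r=cv2.minAreaRect((q[:,:2]*1000).astype(np.float32)); print('  rect',r)
Z=W[...,2]
box=lambda u0,u1,v0,v1:(np.indices(Z.shape)[1]>=u0)&(np.indices(Z.shape)[1]<u1)&(np.indices(Z.shape)[0]>=v0)&(np.indices(Z.shape)[0]<v1)
show('block',box(240,290,190,245)&(Z>.1)&(Z<.115))
show('loupe',box(280,320,215,250)&(Z>.05)&(Z<.07))
show('pad',box(270,330,195,255)&(Z>.018)&(Z<.03))
show('wipes',box(380,445,175,260)&(Z>.009)&(Z<.02))
show('amber',box(320,350,205,240)&(Z>.05)&(Z<.065))
show('green',box(170,192,185,210)&(Z>.05)&(Z<.065))
show('tub',box(110,160,170,215)&(Z>.078)&(Z<.095))
show('bracket',box(190,212,195,230)&(Z>.068)&(Z<.08))
show('plate',box(185,330,185,250)&(Z>.004)&(Z<.013))
```

```text
block 565 [ 0.4742 -0.0867  0.1072] [ 0.448 -0.111  0.101] [ 0.502 -0.061  0.113]
  rect ((474.39154052734375, -86.35923767089844), (44.625274658203125, 50.13414764404297), 80.89877319335938)
loupe 190 [ 0.4399 -0.1634  0.0582] [ 0.425 -0.179  0.05 ] [ 0.456 -0.148  0.064]
  rect ((439.3616027832031, -163.48805236816406), (30.884658813476562, 30.289535522460938), 45.67182159423828)
pad 1357 [ 0.4655 -0.1722  0.0231] [ 0.415 -0.232  0.018] [ 0.509 -0.12   0.03 ]
  rect ((459.517333984375, -178.43826293945312), (107.5900650024414, 84.44725036621094), 81.01779174804688)
wipes 1997 [ 0.4735 -0.4102  0.0123] [ 0.404 -0.463  0.009] [ 0.543 -0.362  0.019]
  rect ((473.930419921875, -412.4671325683594), (85.70559692382812, 129.5524444580078), 81.09497833251953)
amber 64 [ 0.4629 -0.2378  0.0565] [ 0.455 -0.247  0.051] [ 0.472 -0.229  0.062]
  rect ((462.9843444824219, -237.7332305908203), (16.589027404785156, 17.970670700073242), 26.059492111206055)
green 80 [0.5154 0.0769 0.0559] [0.49  0.056 0.051] [0.528 0.089 0.06 ]
  rect ((509.3592224121094, 70.32506561279297), (46.89052963256836, 17.41724395751953), 45.98780822753906)
tub 77 [0.526  0.1777 0.083 ] [0.509 0.155 0.078] [0.546 0.198 0.091]
  rect ((526.7042236328125, 174.89588928222656), (35.23199462890625, 35.65544509887695), 59.850364685058594)
bracket 173 [0.4942 0.0418 0.0733] [0.471 0.029 0.068] [0.518 0.052 0.079]
  rect ((493.8404541015625, 40.816986083984375), (17.414531707763672, 48.93662643432617), 81.3013916015625)
plate 1857 [ 0.4767 -0.0392  0.0076] [ 0.407 -0.235  0.004] [0.546 0.076 0.013]
  rect ((476.0965576171875, -79.25363159179688), (311.7274169921875, 138.44918823242188), 89.71006774902344)
```

View pics/crop.png

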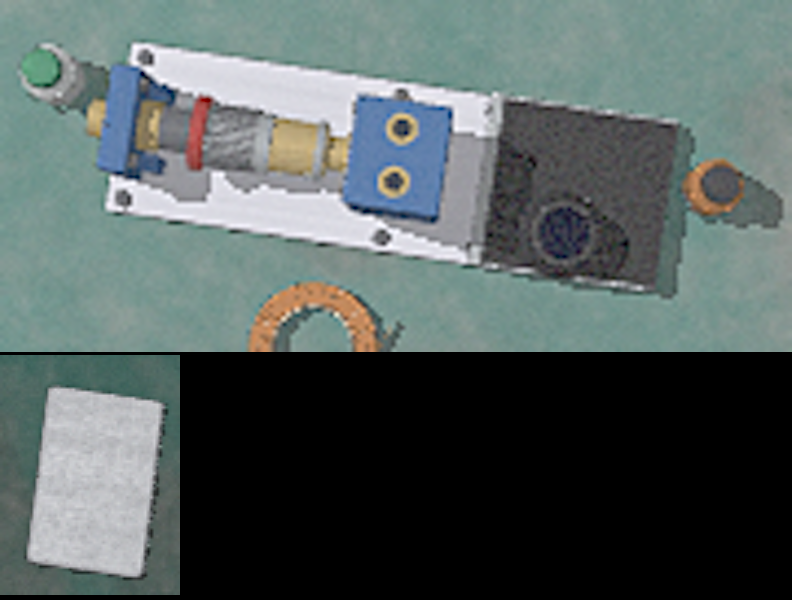

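Measured heights and sizes match the spec. The station axis points 9° off -y, and in the station frame the loupe is at (85,-22).

```bash
cat >> h.py <<'E'
SO=np.array([.4747,-.0829]); A=np.radians(-99.); SX=np.array([np.cos(A),np.sin(A)]); SY=np.array([-SX[1],SX[0]])
def st(x,y,z): return np.r_[SO+SX*x/1000+SY*y/1000,z/1000]
def tost(P): q=np.asarray(P)[:2]-SO; return np.r_[q@SX,q@SY,P[2]]*1000
def rel(goal,yaw=81.):  # tool-x world angle deg
    s=sense(); M=R.from_quat(s['tcp_rot']).as_matrix()
    g=np.degrees(np.arctan2(M[1,0],M[0,0])); dl=M.T@(goal-s['tool_pos'])*100
    return dl.round(2),'roll',round(-(yaw-g),2),'st',tost(s['tool_pos']).round(1),'t',round(s['t'],2),'F',s['wrist_force'].round(1),'op',round(s['opening']*94,1),'tilt',M[:,2].round(4)
E
python3 - <<'E'
from h import *
print(rel(np.array([.4398,-.1634,.13])))
E
```

```text
(array([ 33.2 , -21.79,   7.49]), 'roll', np.float64(-56.43), 'st', array([ 450.2, -178. ,  204.4]), 't', 0.1, 'F', array([-0.1,  0.5,  0.4]), 'op', 94.2, 'tilt', array([-6.0e-04,  1.9e-03, -1.0e+00]))
```

{"name": "play_rows", "arguments": {
  "deltas": [
    [9.4,33.2,-21.8,7.5,-56.4],
    [9.4,33.2,-21.8,7.5,-56.4],
    [9.4,33.2,-21.8,7.5,-56.4],
    [9.4,33.2,-21.8,7.5,-56.4],
    [9.4,33.2,-21.8,7.5,-56.4],
    [9.4,33.2,-21.8,7.5,-56.4],
    [9.4,33.2,-21.8,7.5,-56.4],
    [9.4,33.2,-21.8,7.5,-56.4],
    [9.4,33.2,-21.8,7.5,-56.4],
    [9.4,33.2,-21.8,7.5,-56.4],
    [9.4,33.2,-21.8,7.5,-56.4],
    [9.4,33.2,-21.8,7.5,-56.4]
  ],
  "newtons": 10
}}

```text
t: 1.1
tool_pos: [0.4399, -0.1626, 0.1296]
tcp_rot: [0.759, 0.651, -0.001, -0.001]
wrist_force: [-0.6, -1.6, 0.8]
opening: 0.997
finger_force: 0.0
```

Run:
```python
from h import *
p,d,T,K=grab('wrist','w1')
print(rel(np.array([.4398,-.1634,.032])))
W=cloud(d,T,K);Z=W[...,2]
m=(np.abs(Z-.058)<.008)&(np.hypot(W[...,0]-.44,W[...,1]+.163)<.035)
q=W[m]; print(len(q),q.mean(0),cv2.minEnclosingCircle((q[:,:2]*1000).astype(np.float32)))
```

```text
(array([0.04, 0.02, 9.81]), 'roll', np.float64(0.05), 'st', array([ 85.3, -21.9, 130.1]), 't', 1.15, 'F', array([ 0.8, -0. ,  0.1]), 'op', 94.0, 'tilt', array([-1.3e-03, -4.0e-04, -1.0e+00]))
1380 [ 0.43957192 -0.16312499  0.05985715] ((439.2550964355469, -164.1244659423828), 16.17234992980957)
```

View pics/w1.png

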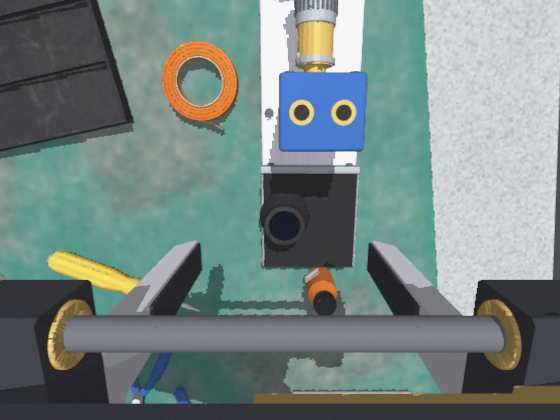

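The wrist view shows the loupe at (285,225) between the fingers. Its depth confirms the position to within 1 mm. Next I descend and grip.

{"name": "play_rows", "arguments": {
  "deltas": [
    [9.4,0,0,4,0],
    [9.4,0,0,8,0],
    [9.4,0,0,9.7,0],
    [9.4,0,0,9.7,0],
    [3.5,0,0,9.7,0],
    [3.5,0,0,9.7,0],
    [3.5,0,0,9.7,0],
    [3.5,0,0,9.7,0],
    [3.5,0,0,9.7,0],
    [3.5,0,0,9.7,0],
    [3.5,0,0,9.7,0],
    [3.5,0,0,9.7,0]
  ],
  "newtons": 12
}}

```text
t: 2.15
tool_pos: [0.4401, -0.1639, 0.0337]
tcp_rot: [0.761, 0.649, 0.0, 0.0]
wrist_force: [0.2, -0.6, 0.3]
opening: 0.468
finger_force: 0.2
```

Run:
```python
from h import *
s=sense(); print(rel(np.array([.474,-.4125,.13])),s['finger_force'])
```

```text
(array([-24.02,   7.25,  -9.62]), 'roll', np.float64(-0.02), 'st', array([ 85.4, -21.5,  33.7]), 't', 2.15, 'F', array([ 0.2, -0.6,  0.3]), 'op', 44.0, 'tilt', array([ 4.e-04, -3.e-04, -1.e+00])) 0.2141266129910946
```

{"name": "play_rows", "arguments": {
  "deltas": [
    [3.5,0,0,0,0],
    [3.5,0,0,0,0],
    [3.5,0,0,0,0],
    [3.5,0,0,0,0],
    [3.5,0,0,-1,0],
    [3.5,0,0,-3,0],
    [3.5,0,0,-6,0],
    [3.5,0,0,-9.6,0]
  ]
}}

```text
t: 2.82
tool_pos: [0.4383, -0.1631, 0.1287]
tcp_rot: [0.761, 0.649, -0.001, -0.002]
wrist_force: [-0.1, -0.9, -0.2]
opening: 0.457
finger_force: 12.0
```

{"name": "play_rows", "arguments": {
  "deltas": [
    [3.5,-2,0.6,0,0],
    [3.5,-5,1.5,0,0],
    [3.5,-8,2.4,0,0],
    [3.5,-11,3.3,0,0],
    [3.5,-14,4.2,0,0],
    [3.5,-17,5.1,0,0],
    [3.5,-20,6.0,0,0],
    [3.5,-22.5,6.8,0,0],
    [3.5,-24,7.25,0,0],
    [3.5,-24,7.25,0,0],
    [3.5,-24,7.25,3,0],
    [3.5,-24,7.25,6,0]
  ]
}}

```text
t: 3.82
tool_pos: [0.4754, -0.4134, 0.0719]
tcp_rot: [0.761, 0.649, 0.0, 0.003]
wrist_force: [0.7, 0.2, -1.6]
opening: 0.453
finger_force: 12.0
```

Run:
```python
from h import *
s=sense(); print(rel(np.array([.474,-.4125,.0247])),s['finger_force'])
```

```text
(array([ 0.08, -0.18,  4.72]), 'roll', np.float64(-0.05), 'st', array([326.3,  52.4,  71.9]), 't', 3.82, 'F', array([ 0.7,  0.2, -1.6]), 'op', 42.6, 'tilt', array([ 0.0046, -0.0041, -1.    ])) 12.000087797641754
```

{"name": "play_rows", "arguments": {
  "deltas": [
    [3.5,0,0,0,0],
    [3.5,0,0,1.5,0],
    [3.5,0,0,3,0],
    [3.5,0,0,3.8,0],
    [3.5,0,0,4.1,0],
    [3.5,0,0,4.3,0],
    [3.5,0,0,4.4,0],
    [3.5,0,0,4.4,0],
    [3.5,0,0,4.4,0]
  ]
}}

```text
t: 4.57
tool_pos: [0.4744, -0.4128, 0.0266]
tcp_rot: [0.761, 0.649, 0.0, 0.001]
wrist_force: [-0.1, -0.2, -0.4]
opening: 0.456
finger_force: 12.0
```

Run:
```python
from h import *
s=sense(); print(rel(np.array([.474,-.4125,.0237])),s['finger_force'])
```

```text
(array([ 0.02, -0.04,  0.29]), 'roll', np.float64(-0.03), 'st', array([325.9,  51.3,  26.6]), 't', 4.57, 'F', array([-0.1, -0.2, -0.4]), 'op', 42.8, 'tilt', array([ 0.0012, -0.0013, -1.    ])) 11.999915689229965
```

{"name": "play_rows", "arguments": {
  "deltas": [
    [3.5,0,0,0.1,0],
    [3.5,0,0,0.2,0],
    [3.5,0,0,0.3,0],
    [3.5,0,0,0.3,0],
    [3.5,0,0,0.3,0]
  ]
}}

```text
t: 4.98
tool_pos: [0.4741, -0.4127, 0.0236]
tcp_rot: [0.761, 0.649, -0.0, 0.001]
wrist_force: [-1.0, 2.2, 5.3]
opening: 0.455
finger_force: 12.0
```

Contact shows as 5 N on the wrist. I release and rise, then go over the sleeve.

{"name": "play_rows", "arguments": {
  "deltas": [
    [5.0,0,0,0,0],
    [6.0,0,0,0,0],
    [9.4,0,0,0,0],
    [9.4,0,0,0,0],
    [9.4,0,0,0,0],
    [9.4,0,0,0,0],
    [9.4,0,0,-2,0],
    [9.4,0,0,-5,0],
    [9.4,0,0,-9,0],
    [9.4,0,0,-13,0],
    [9.4,0,0,-17,0],
    [9.4,0,0,-17,0]
  ]
}}

```text
t: 5.98
tool_pos: [0.4769, -0.4153, 0.2039]
tcp_rot: [0.761, 0.649, 0.001, 0.009]
wrist_force: [1.7, -1.0, 1.9]
opening: 1.001
finger_force: 0.0
```

Run:
```python
from h import *
p,d,T,K=grab('wrist','w2')
W=cloud(d,T,K);Z=W[...,2]
m=(np.abs(Z-.048)<.008)&(np.hypot(W[...,0]-.474,W[...,1]+.4125)<.035)
q=W[m]; print(len(q),q.mean(0),q[:,2].max(),cv2.minEnclosingCircle((q[:,:2]*1000).astype(np.float32)))
print(rel(st(-72,0,150)))
```

```text
798 [ 0.47422549 -0.41238596  0.0499543 ] 0.05372658956998938 ((474.201416015625, -412.9117431640625), 15.950222969055176)
(array([39.96, -5.39,  4.6 ]), 'roll', np.float64(-0.03), 'st', array([327.3,  53.2, 199.7]), 't', 6.03, 'F', array([ 0.7, -0.2, -0.3]), 'op', 94.0, 'tilt', array([ 0.0091, -0.0094, -0.9999]))
```

The loupe stands upright at the centre of the wipes. Next I go over the sleeve.

{"name": "play_rows", "arguments": {
  "deltas": [
    [9.4,4,-0.5,0,0],
    [9.4,8,-1.1,0,0],
    [9.4,12,-1.6,0,0],
    [9.4,16,-2.2,0,0],
    [9.4,20,-2.7,0,0],
    [9.4,24,-3.2,0,0],
    [9.4,28,-3.8,0,0],
    [9.4,32,-4.3,0,0],
    [9.4,36,-4.9,1,0],
    [9.4,39.9,-5.4,4,0],
    [9.4,39.9,-5.4,4.6,0],
    [9.4,39.9,-5.4,4.6,0]
  ]
}}

```text
t: 7.03
tool_pos: [0.4801, -0.0075, 0.1417]
tcp_rot: [0.759, 0.651, -0.003, -0.003]
wrist_force: [-0.1, 0.1, -0.3]
opening: 1.0
finger_force: 0.0
```

Run:
```python
from h import *
p,d,T,K=grab('wrist','w3')
W=cloud(d,T,K)
q=W-np.r_[SO,0]; X=q[...,:2]@SX*1000; Y=q[...,:2]@SY*1000; Z=W[...,2]*1000
def rep(n,m):
    print(n,m.sum(),'x',np.percentile(X[m],[2,50,98]).round(1),'y',np.percentile(Y[m],[2,50,98]).round(1),'z',np.percentile(Z[m],[2,50,98]).round(1))
    return cv2.minAreaRect(np.stack([X[m],Y[m]],1).astype(np.float32))
print(rep('block',(np.abs(Z-108)<5)&(np.abs(Y)<40)&(np.abs(X)<45)))
print(rep('bracket',(np.abs(Z-74)<4)&(np.abs(Y)<40)&(X<-100)))
hsv=cv2.cvtColor(p,cv2.COLOR_RGB2HSV)
red=((hsv[...,0]<8)|(hsv[...,0]>172))&(hsv[...,1]>130)&(Z>45)&(np.abs(Y)<25)
rep('collar',red)
for a in(-82,-76,-70,-62): 
    m=(np.abs(X-a)<3)&(Z>56)&(np.abs(Y)<20); rep(a,m)
print(rel(st(-75,0,29)))
```

```text
block 1354 x [-17.4  17.5  25.9] y [-24.3  -0.9  23. ] z [103.5 108.8 110.1]
((4.389371871948242, -0.3663330078125), (49.36211395263672, 46.06665802001953), 89.45147705078125)
bracket 1366 x [-132.6 -125.7 -118. ] y [-24.2  -1.   22.8] z [70.6 74.7 76.2]
((-124.20521545410156, -0.6343708038330078), (17.040454864501953, 49.01899337768555), 0.27485188841819763)
collar 419 x [-93.7 -91.3 -87.3] y [-16.5  -1.3  14.8] z [49.2 63.7 67.3]
-82 235 x [-84.9 -82.  -79.1] y [-13.3  -1.2  11.2] z [56.2 62.2 64.6]
-76 228 x [-78.9 -76.1 -73.1] y [-12.8  -1.2  11.5] z [56.5 61.9 64.7]
-70 225 x [-72.8 -69.9 -67.1] y [-13.3  -1.1  11.2] z [56.5 62.1 64.8]
-62 203 x [-64.9 -61.9 -59.2] y [-12.4  -1.   11.2] z [56.6 61.9 64.7]
(array([ 0.13,  0.56, 11.46]), 'roll', np.float64(0.09), 'st', array([-73.8,  -4.9, 143.7]), 't', 7.08, 'F', array([-0.9,  0. ,  0. ]), 'op', 94.0, 'tilt', array([-5.7e-03, -1.0e-04, -1.0e+00]))
```

View pics/w3.png

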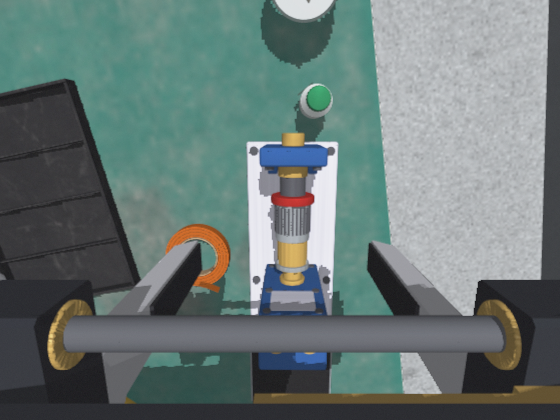

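The wrist view shows the sleeve grip at (292,220), the red collar at (292,200) and the green vial at (318,98), well clear. The station frame agrees within 1 mm, with y about -0.8.

{"name": "play_rows", "arguments": {
  "deltas": [
    [9.4,0,0,2,0],
    [9.4,0,0,4,0],
    [9.4,0,0,4,0],
    [9.4,0,0,4,0]
  ]
}}

```text
t: 7.42
tool_pos: [0.4828, -0.0113, 0.1061]
tcp_rot: [0.761, 0.648, -0.001, -0.001]
wrist_force: [0.2, 0.2, 0.5]
opening: 1.002
finger_force: 0.0
```

Run:
```python
from h import *
print(rel(st(-75,-.8,29)))
```

```text
(array([0.3 , 0.26, 7.71]), 'roll', np.float64(-0.16), 'st', array([-72. ,  -3.2, 106.1]), 't', 7.42, 'F', array([0.2, 0.2, 0.5]), 'op', 94.1, 'tilt', array([-2.e-03, -3.e-04, -1.e+00]))
```

{"name": "play_rows", "arguments": {
  "deltas": [
    [9.4,0.3,0.25,2,0],
    [9.4,0.3,0.25,5,0],
    [9.4,0.3,0.25,7.6,0],
    [9.4,0.3,0.25,7.6,0],
    [9.4,0.3,0.25,7.6,0],
    [5,0.3,0.25,7.6,0],
    [3.6,0.3,0.25,7.6,0],
    [3.6,0.3,0.25,7.6,0],
    [3.6,0.3,0.25,7.6,0],
    [3.6,0.3,0.25,7.6,0],
    [3.6,0.3,0.25,7.6,0]
  ],
  "newtons": 15
}}

```text
t: 8.33
tool_pos: [0.4865, -0.0072, 0.0311]
tcp_rot: [0.761, 0.649, 0.0, 0.0]
wrist_force: [-0.5, -1.0, 0.5]
opening: 0.611
finger_force: 0.0
```

Run:
```python
from h import *
print(rel(st(-75,-.8,29)))
```

```text
(array([-0.16, -0.06,  0.21]), 'roll', np.float64(-0.02), 'st', array([-76.6,  -0.2,  31.1]), 't', 8.33, 'F', array([-0.5, -1. ,  0.5]), 'op', 57.4, 'tilt', array([ 1.e-03, -2.e-04, -1.e+00]))
```

{"name": "play_rows", "arguments": {
  "deltas": [
    [2.5,-0.1,-0.05,0.2,0],
    [2.5,-0.1,-0.05,0.2,0],
    [2.5,-0.1,-0.05,0.2,0],
    [2.5,-0.1,-0.05,0.2,0],
    [2.5,-0.1,-0.05,0.2,0],
    [2.5,-0.1,-0.05,0.2,0],
    [2.5,-0.1,-0.05,0.2,0],
    [2.5,-0.1,-0.05,0.2,0]
  ],
  "newtons": 15
}}

```text
t: 9.0
tool_pos: [0.4859, -0.0082, 0.0284]
tcp_rot: [0.761, 0.649, 0.0, 0.0]
wrist_force: [1.9, -0.3, -2.6]
opening: 0.303
finger_force: 15.0
```

{"name": "play_rows", "arguments": {
  "deltas": [
    [2.0,0,0,0,0],
    [2.0,0,0,0,0],
    [2.0,0,0,0,0]
  ],
  "newtons": 40
}}

```text
t: 9.25
tool_pos: [0.4859, -0.0082, 0.0284]
tcp_rot: [0.761, 0.649, 0.0, 0.0]
wrist_force: [3.6, -0.7, -3.6]
opening: 0.298
finger_force: 40.0
```

Run:
```python
from h import *
print(rel(st(-75,-.8,29)))
```

```text
(array([-0.05, -0.02, -0.06]), 'roll', np.float64(-0.03), 'st', array([-75.5,  -0.6,  28.4]), 't', 9.25, 'F', array([ 3.6, -0.7, -3.6]), 'op', 28.0, 'tilt', array([ 9.e-04, -2.e-04, -1.e+00]))
```

{"name": "play_rows", "arguments": {
  "deltas": [
    [2.0,0.3,0,0,0],
    [2.0,0.6,0,0,0],
    [2.0,0.9,0,0,0],
    [2.0,1.1,0,0,0],
    [2.0,1.1,0,0,0],
    [2.0,1.1,0,0,0],
    [2.0,1.1,0,0,0],
    [2.0,1.1,0,0,0],
    [2.0,1.1,0,0,0],
    [2.0,1.1,0,0,0],
    [2.0,1.1,0,0,0],
    [2.0,1.1,0,0,0]
  ]
}}

```text
t: 10.25
tool_pos: [0.487, -0.0009, 0.0284]
tcp_rot: [0.761, 0.649, -0.003, 0.003]
wrist_force: [2.5, -8.9, -3.6]
opening: 0.299
finger_force: 40.0
```

Run:
```python
from h import *
print(rel(st(-75,-.8,29)))
p,d,T,K=grab('top','top2')
W=cloud(d,T,K);q=W-np.r_[SO,0]; X=q[...,:2]@SX*1000; Y=q[...,:2]@SY*1000; Z=W[...,2]*1000
m=(np.abs(Z-108)<5)&(np.abs(Y)<40)&(np.abs(X)<70); mm=m&(p[...,2].astype(int)>p[...,0]+40)
print(m.sum(),mm.sum(),cv2.minAreaRect(np.stack([X[mm],Y[mm]],1).astype(np.float32)))
```

```text
(array([-0.79, -0.01, -0.06]), 'roll', np.float64(-0.05), 'st', array([-82.9,  -0.7,  28.4]), 't', 10.25, 'F', array([ 2.5, -8.9, -3.6]), 'op', 28.1, 'tilt', array([-8.0e-04, -7.4e-03, -1.0e+00]))
550 430 ((21.348926544189453, 0.31615447998046875), (49.4282341003418, 42.108158111572266), 89.37603759765625)
```

The block has been kicked off to about x 21 or 22. I pull a little further for margin before releasing.

{"name": "play_rows", "arguments": {
  "deltas": [
    [2.0,0.2,0,0,0],
    [2.0,0.4,0,0,0],
    [2.0,0.4,0,0,0],
    [2.0,0.4,0,0,0],
    [2.0,0.4,0,0,0],
    [2.0,0.4,0,0,0],
    [2.0,0.4,0,0,0],
    [2.0,0.4,0,0,0]
  ]
}}

```text
t: 10.97
tool_pos: [0.4876, 0.0025, 0.0284]
tcp_rot: [0.761, 0.649, -0.003, 0.003]
wrist_force: [1.1, -10.3, -3.0]
opening: 0.297
finger_force: 40.0
```

Run:
```python
from h import *
print(rel(st(-75,-.8,29)))
p,d,T,K=grab('top','top3')
W=cloud(d,T,K);q=W-np.r_[SO,0]; X=q[...,:2]@SX*1000; Y=q[...,:2]@SY*1000; Z=W[...,2]*1000
m=(np.abs(Z-108)<5)&(np.abs(Y)<40)&(np.abs(X)<70); mm=m&(p[...,2].astype(int)>p[...,0]+40)
print(m.sum(),mm.sum(),cv2.minAreaRect(np.stack([X[mm],Y[mm]],1).astype(np.float32)))
```

```text
(array([-1.14, -0.01, -0.05]), 'roll', np.float64(-0.06), 'st', array([-86.4,  -0.7,  28.4]), 't', 10.97, 'F', array([  1.1, -10.3,  -3. ]), 'op', 27.9, 'tilt', array([-9.0e-04, -8.5e-03, -1.0e+00]))
553 432 ((21.33540916442871, 0.35692405700683594), (49.455318450927734, 41.98015213012695), 89.45275115966797)
```

The sleeve is 11 mm back and the block stays at x of about 21. I let go, rise, and set the fingers to 26 mm so that the nipple can pass between them.

{"name": "play_rows", "arguments": {
  "deltas": [
    [9.4,0,0,0,0],
    [9.4,0,0,0,0],
    [9.4,0,0,0,0],
    [9.4,0,0,0,0],
    [9.4,0,0,0,0],
    [9.4,0,0,-2,0],
    [9.4,0,0,-5,0],
    [9.4,0,0,-9,0],
    [5,0,0,-11,0],
    [2.6,0,0,-11,0],
    [2.6,0,0,-11,0],
    [2.6,0,0,-11,0]
  ]
}}

```text
t: 12.02
tool_pos: [0.4871, 0.007, 0.1374]
tcp_rot: [0.76, 0.649, -0.001, -0.001]
wrist_force: [-0.2, 0.8, -0.3]
opening: 0.617
finger_force: 0.0
```

Run:
```python
from h import *
print(rel(st(-22,0,98)))
p,d,T,K=grab('wrist','w4')
W=cloud(d,T,K);q=W-np.r_[SO,0]; X=q[...,:2]@SX*1000; Y=q[...,:2]@SY*1000; Z=W[...,2]*1000
hsv=cv2.cvtColor(p,cv2.COLOR_RGB2HSV)
red=((hsv[...,0]<8)|(hsv[...,0]>172))&(hsv[...,1]>130)&(Z>45)&(np.abs(Y)<25)
print('collar',np.percentile(X[red],[2,50,98]))
p,d,T,K=grab('top')
W=cloud(d,T,K);q=W-np.r_[SO,0]; X=q[...,:2]@SX*1000; Y=q[...,:2]@SY*1000; Z=W[...,2]*1000
mm=(np.abs(Z-108)<5)&(np.abs(Y)<40)&(np.abs(X)<70)&(p[...,2].astype(int)>p[...,0]+40)
print(cv2.minAreaRect(np.stack([X[mm],Y[mm]],1).astype(np.float32)))
```

```text
(array([-6.87,  0.19,  3.94]), 'roll', np.float64(-0.01), 'st', array([-90.7,  -1.8, 137.4]), 't', 12.02, 'F', array([-0.2,  0.8, -0.3]), 'op', 58.0, 'tilt', array([-1.9e-03,  3.0e-04, -1.0e+00]))
collar [-93.76184306 -91.81929917 -87.56606067]
((21.170068740844727, 0.19406890869140625), (49.7274284362793, 42.1737174987793), 89.80265045166016)
```

View pics/w4.png

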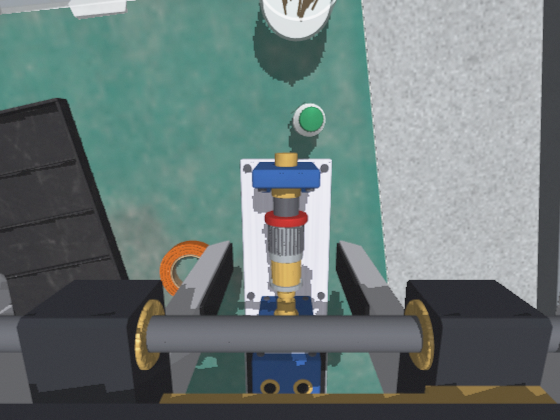

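The wrist view shows the collar at (285,218) back at its home position, x -94 to -88, as before the pull. Next I approach the block's front.

{"name": "play_rows", "arguments": {
  "deltas": [
    [2.6,-3,0.1,0,0],
    [2.6,-6,0.1,0,0],
    [2.6,-6.6,0.2,1,0],
    [2.6,-6.6,0.2,3,0],
    [2.6,-6.6,0.2,3.9,0],
    [2.6,-6.6,0.2,3.9,0],
    [2.6,-6.6,0.2,3.9,0],
    [2.6,-6.6,0.2,3.9,0]
  ]
}}

```text
t: 12.78
tool_pos: [0.4797, -0.0583, 0.0996]
tcp_rot: [0.76, 0.65, 0.0, -0.0]
wrist_force: [0.8, -0.3, 0.4]
opening: 0.277
finger_force: 0.0
```

Run:
```python
from h import *
print(rel(st(-10,0,98)))
```

```text
(array([-1.5 , -0.11,  0.16]), 'roll', np.float64(0.01), 'st', array([-25. ,   1.1,  99.6]), 't', 12.78, 'F', array([ 0.8, -0.3,  0.4]), 'op', 26.0, 'tilt', array([ 0.e+00,  1.e-04, -1.e+00]))
```

{"name": "play_rows", "arguments": {
  "deltas": [
    [2.6,-0.5,-0.1,0.2,0],
    [2.6,-1.0,-0.1,0.2,0],
    [2.6,-1.4,-0.1,0.2,0],
    [2.6,-1.7,-0.1,0.2,0],
    [2.6,-2.0,-0.1,0.2,0],
    [2.6,-2.3,-0.1,0.2,0],
    [2.6,-2.6,-0.1,0.2,0],
    [2.6,-2.9,-0.1,0.2,0],
    [2.6,-3.2,-0.1,0.2,0],
    [2.6,-3.5,-0.1,0.2,0],
    [2.6,-3.5,-0.1,0.2,0],
    [2.6,-3.5,-0.1,0.2,0]
  ]
}}

```text
t: 13.78
tool_pos: [0.4728, -0.0938, 0.0973]
tcp_rot: [0.761, 0.649, -0.0, 0.0]
wrist_force: [-0.4, 0.4, 0.0]
opening: 0.275
finger_force: 0.6
```

Run:
```python
from h import *
print(rel(st(-10,0,98)))
p,d,T,K=grab('top','top4')
c=p[180:260,170:350]; c=cv2.resize(c,(720,320),interpolation=cv2.INTER_CUBIC)
s,*_=grab('side'); s=cv2.resize(s[140:290,220:345],(312,375)); o=np.zeros((320,720+270,3),np.uint8)
o=np.zeros((600,720,3),np.uint8);o[:320]=c;o[325:600,:]=0;o[325:600,:312]=s[:275]
cv2.imwrite('pics/push1.png',o[...,::-1])
```

```text
(array([ 2.1 ,  0.01, -0.08]), 'roll', np.float64(-0.06), 'st', array([11. , -0.2, 97.3]), 't', 13.78, 'F', array([-0.4,  0.4,  0. ]), 'op', 25.9, 'tilt', array([-4.e-04, -7.e-04, -1.e+00]))
```

View pics/push1.png

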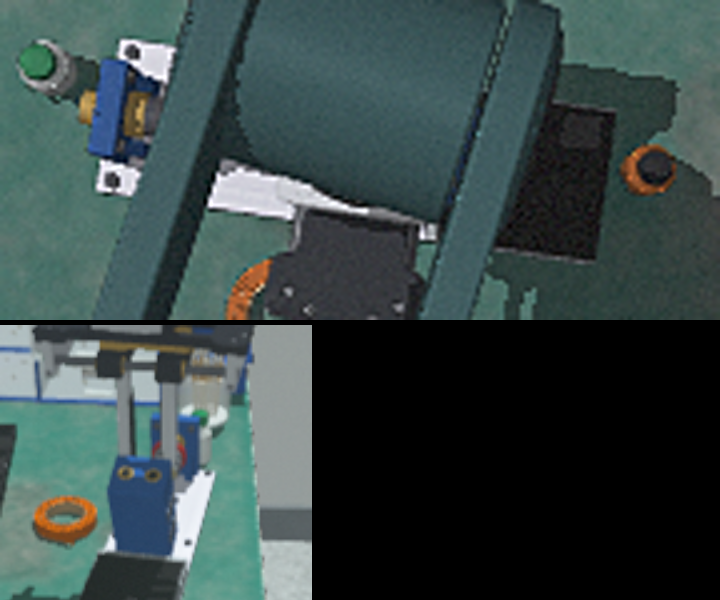

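The side crop shows the block squarely under the fingers at around (142,505), tipping slightly away from them. I continue slowly.

{"name": "play_rows", "arguments": {
  "deltas": [
    [2.6,-0.3,0,0,0],
    [2.6,-0.6,0,0,0],
    [2.6,-0.9,0,0,0],
    [2.6,-1.2,0,0,0],
    [2.6,-1.4,0,0,0],
    [2.6,-1.5,0,0,0],
    [2.6,-1.6,0,0,0],
    [2.6,-1.7,0,0,0],
    [2.6,-1.8,0,0,0],
    [2.6,-1.9,0,0,0],
    [2.6,-2.0,0,0,0],
    [2.6,-2.1,0,0,0]
  ]
}}

```text
t: 14.88
tool_pos: [0.4696, -0.1141, 0.0973]
tcp_rot: [0.761, 0.649, -0.0, -0.0]
wrist_force: [0.4, -0.3, -0.1]
opening: 0.272
finger_force: 0.0
```

Run:
```python
from h import *
print(rel(st(-10,0,98)))
s,*_=grab('side'); s=cv2.resize(s[150:290,220:345],(500,560),interpolation=cv2.INTER_CUBIC)
cv2.imwrite('pics/push2.png',s[...,::-1])
```

```text
(array([ 4.16,  0.02, -0.07]), 'roll', np.float64(-0.03), 'st', array([31.6, -0.2, 97.3]), 't', 14.88, 'F', array([ 0.4, -0.3, -0.1]), 'op', 25.6, 'tilt', array([-3.e-04, -1.e-04, -1.e+00]))
```

View pics/push2.png

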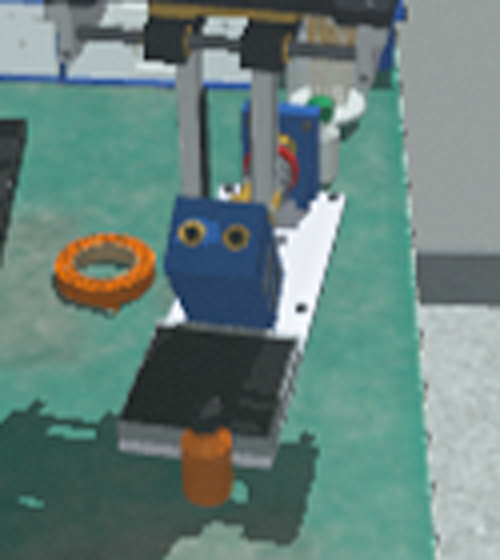

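The side crop shows the block's top at (222,235), leaning towards the pad by about 25–30°, and square. I continue at 1 mm per row.

{"name": "play_rows", "arguments": {
  "deltas": [
    [2.6,-0.1,0,0,0],
    [2.6,-0.2,0,0,0],
    [2.6,-0.3,0,0,0],
    [2.6,-0.4,0,0,0],
    [2.6,-0.5,0,0,0],
    [2.6,-0.6,0,0,0],
    [2.6,-0.7,0,0,0],
    [2.6,-0.8,0,0,0],
    [2.6,-0.9,0,0,0],
    [2.6,-1.0,0,0,0],
    [2.6,-1.0,0,0,0],
    [2.6,-1.0,0,0,0]
  ]
}}

```text
t: 15.93
tool_pos: [0.4681, -0.1239, 0.0975]
tcp_rot: [0.761, 0.649, 0.0, 0.0]
wrist_force: [-0.4, -0.3, 0.4]
opening: 0.279
finger_force: 0.0
```

Run:
```python
from h import *
print(rel(st(-10,0,98)))
p,d,T,K=grab('side','s5')
W=cloud(d,T,K);q=W-np.r_[SO,0]; X=q[...,:2]@SX*1000; Y=q[...,:2]@SY*1000; Z=W[...,2]*1000
m=(np.abs(Y)<35)&(X>25)&(X<150)&(Z>30)&(p[...,2].astype(int)>p[...,0]+30)
for a,n in((X,'x'),(Y,'y'),(Z,'z')): print(n,np.percentile(a[m],[1,25,50,75,99]).round(1))
```

```text
(array([ 5.15,  0.  , -0.05]), 'roll', np.float64(-0.04), 'st', array([41.5, -0.1, 97.5]), 't', 15.93, 'F', array([-0.4, -0.3,  0.4]), 'op', 26.2, 'tilt', array([ 1.e-04, -1.e-04, -1.e+00]))
x [ 26.2  56.   81.5 104.3 109.9]
y [-27.2  -5.5  13.3  23.5  34.1]
z [ 31.1  66.2  69.9 477.4 493.1]
```

It has probably fallen. I rise and back off to look.

{"name": "play_rows", "arguments": {
  "deltas": [
    [2.6,0,0,-2,0],
    [2.6,0,0,-6,0],
    [2.6,0,0,-10,0],
    [2.6,0,0,-13,0],
    [2.6,-3,0,-13,0],
    [2.6,-7,0,-13,0],
    [2.6,-11,0,-13,0],
    [2.6,-14,0,-13,0],
    [2.6,-17,0,-13,0],
    [2.6,-17,0,-13,0],
    [2.6,-17,0,-13,0],
    [2.6,-17,0,-13,0]
  ]
}}

```text
t: 16.98
tool_pos: [0.4415, -0.2912, 0.2274]
tcp_rot: [0.761, 0.649, 0.0, -0.0]
wrist_force: [-0.3, 0.4, 0.3]
opening: 0.274
finger_force: 0.0
```

Run:
```python
from h import *
p,d,T,K=grab('wrist','w6')
W=cloud(d,T,K);q=W-np.r_[SO,0]; X=q[...,:2]@SX*1000; Y=q[...,:2]@SY*1000; Z=W[...,2]*1000
m=(np.abs(Y)<40)&(X>0)&(X<150)&(np.abs(Z-68)<5)
print(cv2.minAreaRect(np.stack([X[m],Y[m]],1).astype(np.float32)),np.percentile(Z[m],[2,50,98]))
m=(np.abs(Y)<40)&(X>0)&(X<150)&(np.abs(Z-94)<6)
print('nip',X[m].mean(),Y[m].mean(),Z[m].mean(),m.sum())
m=(np.abs(Z-57)<7)&(X>138)&(X<175)&(np.abs(Y)<40); print('amber',X[m].mean(),Y[m].mean(),m.sum())
p,d,T,K=grab('side','s6'); a=cv2.resize(p[150:290,220:345],(400,448))
b=cv2.resize(load('w6')[0][:, 140:420],(300,448))
cv2.imwrite('pics/fin.png',np.hstack([a,b])[...,::-1])
W=cloud(*grab('top')[1:]);Z=W[...,2]
m=(np.abs(Z-.05)<.008)&(np.hypot(W[...,0]-.474,W[...,1]+.4125)<.035); print('loupe',W[m].mean(0),m.sum())
s=sense();print(s['tool_pos'],s['t'],s['wrist_force'])
```

```text
((67.87486267089844, -0.3993091583251953), (79.82125854492188, 50.0097770690918), 0.06733676791191101) [67.01292176 69.01329727 71.64412423]
nip 48.12762310846398 -0.4014658027767578 94.58132157260205 325
amber 156.84876619347887 12.12198369709081 259
loupe [nan nan nan] 0
[ 0.44183161 -0.29051327  0.22774016] 17.1333 [-0.92631886 -0.78483158  0.01525049]<stdin>:13: RuntimeWarning: Mean of empty slice.
  ret = um.true_divide(
```

View pics/fin.png

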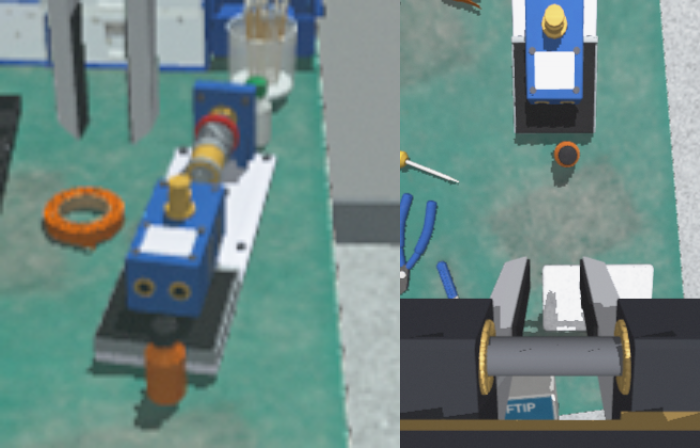

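The block lies flat and square with its nipple up (tip at the right picture's (553,20)), but it slid back and spans about x 8–108. I'll pinch it by its sides and ease it 20 mm further onto the pad.

Run:
```python
from h import *
print(rel(st(62,-.4,120)))
```

```text
(array([14.82, -0.03, 10.77]), 'roll', np.float64(0.08), 'st', array([210.2,   0. , 227.7]), 't', 17.13, 'F', array([-0.9, -0.8,  0. ]), 'op', 26.2, 'tilt', array([ 4.e-04, -0.e+00, -1.e+00]))
```

{"name": "play_rows", "arguments": {
  "deltas": [
    [8,4,0,0,0],
    [8,8,0,0,0],
    [8,12,0,0,0],
    [8,14.8,0,0,0],
    [8,14.8,0,3,0],
    [8,14.8,0,7,0],
    [8,14.8,0,10.7,0],
    [8,14.8,0,10.7,0],
    [8,14.8,0,10.7,0],
    [8,14.8,0,10.7,0],
    [8,14.8,0,10.7,0]
  ]
}}

```text
t: 18.05
tool_pos: [0.467, -0.1464, 0.1243]
tcp_rot: [0.76, 0.649, 0.001, 0.003]
wrist_force: [0.5, -0.2, -0.2]
opening: 0.852
finger_force: 0.0
```

Run:
```python
from h import *
print(rel(st(62,-.4,34)))
W=cloud(*grab('top')[1:]);Z=W[...,2]
m=(np.abs(Z-.05)<.008)&(np.hypot(W[...,0]-.474,W[...,1]+.4125)<.035); print('loupe',W[m].mean(0),m.sum())
```

```text
(array([ 0.21, -0.33,  9.03]), 'roll', np.float64(-0.02), 'st', array([ 63.9,   2.3, 124.3]), 't', 18.05, 'F', array([ 0.5, -0.2, -0.2]), 'op', 80.1, 'tilt', array([ 0.0062, -0.0028, -1.    ]))
loupe [ 0.47496681 -0.41114438  0.04859317] 187
```

{"name": "play_rows", "arguments": {
  "deltas": [
    [8,0,0,2,0],
    [8,0,0,5,0],
    [8,0,0,7,0],
    [8,0,0,8,0],
    [8,0,0,8,0],
    [8,0,0,8,0],
    [8,0,0,8,0],
    [8,0,0,8,0]
  ]
}}

```text
t: 18.77
tool_pos: [0.4662, -0.1463, 0.0427]
tcp_rot: [0.761, 0.649, 0.001, 0.002]
wrist_force: [-0.4, 1.2, 0.3]
opening: 0.852
finger_force: 0.0
```

Run:
```python
from h import *
print(rel(st(62,-.4,34)))
```

```text
(array([ 0.2 , -0.2 ,  0.87]), 'roll', np.float64(-0.04), 'st', array([63.9,  1.6, 42.7]), 't', 18.77, 'F', array([-0.4,  1.2,  0.3]), 'op', 80.0, 'tilt', array([ 0.0038, -0.0017, -1.    ]))
```

{"name": "play_rows", "arguments": {
  "deltas": [
    [8,0.1,-0.15,0.8,0],
    [8,0.1,-0.15,0.8,0],
    [8,0.1,-0.15,0.8,0],
    [4.5,0.1,-0.15,0.8,0],
    [4.5,0.1,-0.15,0.8,0],
    [4.5,0.1,-0.15,0.8,0],
    [4.5,0.1,-0.15,0.8,0],
    [4.5,0.1,-0.15,0.8,0],
    [4.5,0.1,-0.15,0.8,0],
    [4.5,0.1,-0.15,0.8,0]
  ],
  "newtons": 15
}}

```text
t: 19.6
tool_pos: [0.4637, -0.1445, 0.0326]
tcp_rot: [0.761, 0.649, 0.0, 0.0]
wrist_force: [0.7, -0.3, -0.0]
opening: 0.529
finger_force: 15.0
```

{"name": "play_rows", "arguments": {
  "deltas": [
    [4.5,0,0,0,0],
    [4.5,0,0,0,0],
    [4.5,-0.3,0,0,0],
    [4.5,-0.6,0,0,0],
    [4.5,-0.9,0,0,0],
    [4.5,-1.2,0,0,0],
    [4.5,-1.5,0,0,0],
    [4.5,-1.8,0,0,0],
    [4.5,-2.0,0,0,0],
    [4.5,-2.0,0,0,0],
    [4.5,-2.0,0,0,0],
    [4.5,-2.0,0,0,0]
  ]
}}

```text
t: 20.6
tool_pos: [0.4601, -0.1647, 0.0326]
tcp_rot: [0.761, 0.649, -0.0, 0.0]
wrist_force: [-0.4, 1.9, 3.6]
opening: 0.534
finger_force: 15.0
```

Run:
```python
from h import *
print(rel(st(82,-.4,34)))
```

```text
(array([ 0.1 ,  0.12, -0.14]), 'roll', np.float64(-0.05), 'st', array([83. , -1.6, 32.6]), 't', 20.6, 'F', array([-0.4,  1.9,  3.6]), 'op', 50.2, 'tilt', array([-2.e-04, -1.e-03, -1.e+00]))
```

Moved 20 mm while gripped. I release, rise and retreat.

{"name": "play_rows", "arguments": {
  "deltas": [
    [5.6,0,0,0,0],
    [8,0,0,0,0],
    [8,0,0,0,0],
    [8,0,0,0,0],
    [8,0,0,0,0],
    [8,0,0,-2,0],
    [8,0,0,-5,0],
    [8,0,0,-9,0],
    [8,0,0,-13,0],
    [8,0,0,-17,0],
    [8,0,0,-20,0],
    [8,0,0,-20,0]
  ]
}}

```text
t: 21.6
tool_pos: [0.4632, -0.1656, 0.2409]
tcp_rot: [0.761, 0.649, 0.003, 0.007]
wrist_force: [0.1, -0.5, 0.3]
opening: 0.853
finger_force: 0.0
```

{"name": "play_rows", "arguments": {
  "deltas": [
    [8,-4,0,0,0],
    [8,-8,0,0,0],
    [8,-12,0,0,0],
    [8,-15,0,0,0],
    [8,-15,0,0,0],
    [8,-15,0,0,0],
    [8,-15,0,0,0],
    [8,-15,0,0,0]
  ]
}}

```text
t: 22.27
tool_pos: [0.4369, -0.311, 0.2323]
tcp_rot: [0.76, 0.65, 0.0, -0.0]
wrist_force: [0.6, 0.3, 0.1]
opening: 0.85
finger_force: 0.0
```

Run:
```python
from h import *
p,d,T,K=grab('wrist','w7')
W=cloud(d,T,K);q=W-np.r_[SO,0]; X=q[...,:2]@SX*1000; Y=q[...,:2]@SY*1000; Z=W[...,2]*1000
m=(np.abs(Y)<40)&(X>0)&(X<150)&(np.abs(Z-68)<5)
print(cv2.minAreaRect(np.stack([X[m],Y[m]],1).astype(np.float32)),np.percentile(X[m],[1,99]),np.percentile(Z[m],[2,50,98]))
for a in (50,90,110,120): k=m&(np.abs(X-a)<6); print(a,k.sum(),np.median(Z[k]))
m=(np.abs(Y)<40)&(X>0)&(X<150)&(np.abs(Z-94)<6)
print('nip',X[m].mean(),Y[m].mean(),Z[m].mean(),m.sum())
hsv=cv2.cvtColor(p,cv2.COLOR_RGB2HSV)
m=(np.abs(Z-57)<7)&(X>138)&(X<175)&(np.abs(Y)<40); print('amber',X[m].mean(),Y[m].mean(),m.sum())
a=cv2.resize(grab('side')[0][130:370,200:345],(340,563)); b=cv2.resize(p[:,140:420],(375,563))
cv2.imwrite('pics/fin2.png',np.hstack([a,b])[...,::-1])
```

```text
((87.36028289794922, -1.5373783111572266), (49.98490905761719, 81.53874206542969), 89.79602813720703) [ 47.44163486 127.82369817] [66.9999481  69.00703325 71.57841216]
50 569 68.64280203198442
90 722 69.13352165045036
110 689 69.26534313737825
120 672 69.09634424159196
nip 68.51582735804972 -1.5404267486549763 94.60228811900161 312
amber 156.75820426937892 12.134817420496802 254
```

View pics/fin2.png

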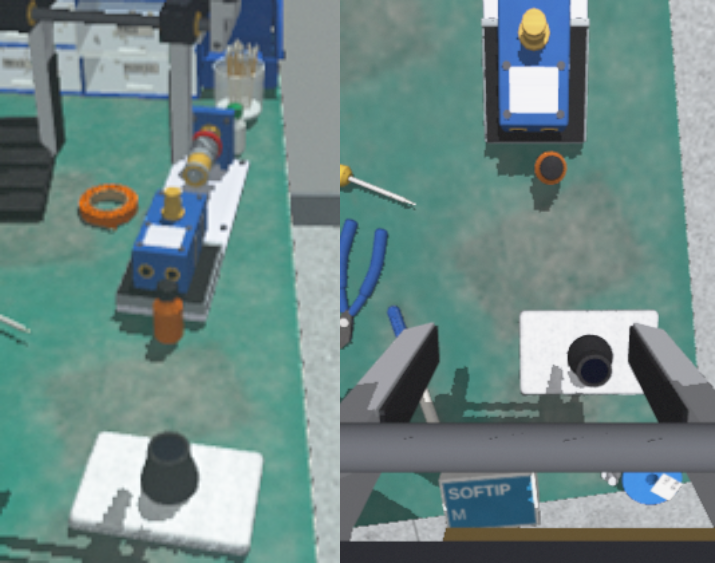

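The block now spans x 28–128. It lies flat and square on the pad with its nipple up. The loupe is upright at the centre of the wipes, at (168,465) in the left view, and the amber vial is unmoved. The arm touches nothing.

```bash
python3 -c "
from rig import order
print(order.hand_in())"
```

```text
the job is handed in; nothing more can be done
None
```

The job is handed in: the loupe stands upright on the wipes, the sleeve is back home, and the block lies flat and square on the pad, nipple up, after I slid it 20 mm further on; both vials and the swab tub look unmoved, and no verdict was returned.

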